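Seat the mirror plate on the optics demo base and latch it

ROBOT

A 6-joint arm with a two-finger parallel gripper is mounted at the origin on the work surface. World frame = base frame: x ahead of the robot, y to its left, z up, the work surface at z = 0. Lengths are in m, angles in rad, forces in N, time in s.
With the tool pointing down it reaches from about 0.375 to 0.975 m from the base axis. Payload 3.8 kg.
Tool frame: the origin (TCP) lies at the very end of the fingers, on their centre line; the grasp point (between the pads) lies 19 mm behind it (tcp_to_grasp is the distance from the TCP to the grasp point, in m); z points along the fingers, y is the direction in which the jaws open and shut (so a half turn about z gives the same grasp; the last joint's range is limited). The gripper opens to 85 mm and grips with 20 to 120 N. Pads are 22 mm wide; open, the fingers measure 114 mm over their backs; the gripper's body (76 mm by 85 mm) begins 54 mm behind the grasp point. The pads swing forward as they close: fully open they stand 13 mm farther back than shut.
Start: joints at [1.161, 0.264, 1.604, -0, 1.274, -0.037], TCP at [0.246, 0.629, 0.231] pointing down, gripper open.
Joint ranges: [-2.63, 2.63], [-0.94, 2.18], [0.31, 2.57], [-1.31, 4.45], [0, 2.66], [-2.55, 2.55]. Speed limits (rad/s): [2.57, 2.57, 3.14, 3.14, 3.14, 3.14].

INTERFACE

Orientations are given as a unit quaternion [w, x, y, z].
In Python, from station import get_obs, capture, close_job, spot_in, regions_of, tcp_to_grasp gives the robot as it stands. The module is installed in compiled form; this text tells all that it offers.
- The arm moves only by the tool carry_out, never from a script. Its argument "steps" is a list of rows, each an object with "slide": the shift along the tool's x, y, z in cm, a list of three; "turn": the turn, a rotation vector about the tool's x, y, z in degrees, a list of three. A call has 1 to 20 rows; each row shifts and turns the commanded pose from where the row before left it, along the tool's axes as they then stand; what a row does not reach is not made up. A row lasts 1/12 s, in which the tool goes at most 41.7 mm and 7.16 degrees, less where a joint would pass 70% of its speed; a pose out of reach is approached as far as the arm can. A call is refused whole if a number of a shift passes 4.17 or a number of a turn 7.16, either way. A call with a gripper value outside its range is refused whole. "gripper" is the closure in counts, from 0 (fully open) to 255 (shut), set as the call begins (left out, the last holds). The fingers move at their own pace and stop on an object; "squeeze" is the grip in N (left out, the last holds). Time passes only in rows, so rows that do not move let the fingers close. It gives the time, the measured TCP pose, the force and the opening at its end, in the units of the state.
- get_obs(): the state, without advancing time (a new reading comes with each control period).
- capture(name): name is "scene" or "top"; returns a dict with "color" (480x640x3 uint8, red, green, blue), "intrinsics" (3x3 intrinsics, pixels), "k1" (the pictures are not rectified: a ray, as slopes to the right and down, at radius r is drawn at 1 + k1 r^2 times it, then the intrinsics apply), "R" (3x3) and "t" (3): a world point X has camera coordinates R X + t. Camera axes: x right, y down, z forward; pixel columns grow to the right and rows downward; lengths in m; the calibration is good to about 2 mm. A picture is of the moment at which its call begins. There is no depth.
- close_job(): hands the job in, once; it reports no verdict.
Trained networks look in a picture, given as the dict that the camera call returned (one of the last four; its "shot" number tells which), for a name from the list of things; names that differ only in an ending like _2 or _b are one class to them, and where a whole thing is asked for, a point or a joint stands for the part that bears it (a point fixed in the world has none). Each returns a list of dicts, best first, with "score" (0 to 1); they miss things now and then, are a little off and sometimes report something else, mostly with a low value. They report only what shows in the picture. A call takes as long as a camera call. They do not tell look-alikes from the thing itself.
- spot_in(thing, picture): "at" ([x, y, z] in m, in the coordinates of the camera as it stood for that picture, good to about 4 mm: the middle of the surface that is visible of it).
- regions_of(thing, picture): "mask" (480x640 bool, what is visible of it).
The state is a dict: "time_s": time; "joints": joint angles; "joint_vel": joint speeds; "effort": joint torques, N m; "eef_pos": TCP position; "tcp_rot": TCP orientation; "contact_force": force on the tool from outside, world axes, zero at the start; "ft_torque": the same for the moment, N m; "gripper_width": finger opening in m.
Only numpy, scipy, OpenCV 4.12 (cv2) and the standard library are available. Lean on these libraries where they do the work, as an engineer would, in place of code of your own. Each camera call takes 0.05 s, during which the arm holds its last target.

TASK

Put the mirror plate of the optics demo back on its red base: pick it up by the black grip, feel for the seats and let its three ball feet settle fully home in the cone, groove and flat seats, keeping hold of the plate until it is home and pressing gently (the polished seats must never feel more than 20 N). Then swing the yellow security latch fully over the plate's rim, let go and leave the other goods on the counter where they stand.

Things in the scene. Friction and masses are not known exactly. Their poses are not given: they have to be found in the camera images.
- plate_grip (a point): Centre of the black upright grip bar (46 mm along x, 16 along y, 46 high) in the middle of the mirror plate's top; axes are the plate's own. Below this point: plate top 23 mm, plate underside 31, bottoms of the feet 49. A round blue-rimmed mirror (46 mm across, 4 high) lies on the plate at +x. At the start the plate stands on its feet on the counter.
- mirror_plate: The loose aluminium plate, 150 (x) by 110 (y) by 8 mm, about 0.4 kg, with grip, mirror and three slippery steel ball feet (16 mm across, friction about 0.35). Origin level with the bottoms of the feet, 49 mm under the grip's centre. Feet at x, y: cone foot (50, 0), groove foot (-40, 35), flat foot (-40, -35) mm.
- base: Red base fixed to the counter, 200 (x) by 215 mm (y -93 to +122), top 22 mm above its origin on the counter. A black seat carrier (168 by 138 mm) is screwed on it, with its middle 6 to 12 mm (mostly 9) off the base's origin in any direction, not turned; the direction is NOT measured: see or feel it. The home plate is centred on the carrier, its axes along the base's.
- seat_tops (a point): Point 50 mm above the base's origin, level with the tops of the cone and groove blocks. From the carrier's middle, along the base's axes: cone seat (50, 0), groove seat (-40, 35), flat seat (-40, -35) mm. The cone block is 56 by 50 mm, the groove block 60 by 52; mouths 14 mm wide, walls at 45 degrees, 7 mm deep; the groove points at the cone. They do not give.
- seat_nominal (a point): Point above the base's origin at the home height of the feet's bottoms, 46.3 mm up: level with the top of the flat seat, a pillar 34 mm across. Feet that stand on the block tops are 3.7 mm higher than home; with the right yaw the feet slip in once within about 3 mm of the seats.
- latch_pivot (a point): Latch hinge axis (vertical) on a dark post on the base, at (-35, 104) mm from the base's origin; this point is level with the latch arm's underside, 74.6 mm above the base's origin. Only the home plate (top at 72.3 mm) fits under the arm.
- latch_knob (a point): Point on the axis of the black upright knob (14 mm across) at the end of the yellow latch arm, 55 mm from the pivot. The knob's top is 14 mm above this point, the arm's top 18 mm below it. The arm is 14 mm wide, 7 mm thick and ends 17 mm beyond the knob's axis.
- latch (a joint): Latch angle in rad: 0 open, arm points to the base's -x; it grows anticlockwise seen from above; at 1.57 the arm points to the base's -y, over the plate's rim; stop at 1.65. It stays where it is left (about 1 N at the knob moves it).
- kit_box: Bystander: blue and yellow carton 50 x 100 x 80 mm, origin at its underside.
- crystal_jar: Bystander: green closed jar, 52 mm across, 75 mm high, origin at its underside.
- card_box: Bystander: green carton 60 x 90 x 35 mm, origin at its underside.
There are look-alikes about, which are no part of the job. There is more than one size of the mirror_plate; the one meant has the size given above.

How it is judged:
By the outcome, as a careful person would: the job done as asked, in the order asked, and still so for the second after the job is handed in, with the robot touching nothing.
It also fails if it takes over 72 s, if anything falls off the work surface, if the arm or the gripper's body presses on something with over 40 N, if the wrist force passes 120 N, or if a joint passes its speed limit or range.

## Working session

There is one attempt and no reset: what is moved stays moved. The work goes in short steps, Python scripts to look and compute and a tool call to move; the robot and the scene stay as the last step left them, time stands still between calls to the robot, and variables do not carry over. Pictures are saved under pics/ and viewed, and the job is handed in when it is done.

Besides the shell and the picture viewer there is one more tool, called after ">>>" in YAML: its name, and indented under it one key for each argument. carry_out: Moves the arm, as the interface text tells. Its arguments: {"type":"object","properties":{"steps":{"type":"array","items":{"type":"object","properties":{"slide":{"type":"array","items":{"type":"number"}},"turn":{"type":"array","items":{"type":"number"}}}}},"gripper":{"type":"number"},"squeeze":{"type":"number"}},"required":["steps"]}

```bash
mkdir -p pics
python3 - <<'E'
from station import *
import cv2,numpy as np,pickle
o=get_obs();print(o)
print(tcp_to_grasp)
for n in("scene","top"):
    p=capture(n);cv2.imwrite(f"pics/{n}0.png",p["color"][...,::-1]);print(n,p["intrinsics"].tolist(),p["k1"],p["R"].tolist(),p["t"].tolist())
    for th in["plate_grip","mirror_plate","base","latch_knob","latch","kit_box","crystal_jar","card_box"]:
        try:
            for d in spot_in(th,p):
                X=p["R"].T@(np.array(d["at"])-p["t"]);print(th,round(d["score"],2),X.round(4))
        except Exception as e:print(th,e)
    pickle.dump(p,open(f"{n}0.pkl","wb"))
print(get_obs()["time_s"])
E
```

```text
{'time_s': 0.0, 'joints': array([ 1.16108292e+00,  2.64818708e-01,  1.60539044e+00, -1.77273479e-06,
        1.27368285e+00, -3.69268350e-02]), 'joint_vel': array([ 0.00181247, -0.00177445,  0.00021869,  0.00018834,  0.00159197,
       -0.00024815]), 'effort': array([-6.18599242e-04, -5.15101683e+01, -3.67315328e+01, -8.48702484e-05,
        1.31618659e-02,  1.01187496e-05]), 'eef_pos': array([0.24556932, 0.62795633, 0.22990897]), 'tcp_rot': array([-2.53789654e-04,  1.85315488e-01,  9.82678405e-01, -1.12130911e-03]), 'contact_force': array([-0.52051517, -0.34845263, -0.22223399]), 'ft_torque': array([-0.03537371, -0.03444154,  0.01744167]), 'gripper_width': 0.08548787082111951}
0.0187
scene [[464.571548059799, 0.0, 325.93675789311686], [0.0, 464.571548059799, 234.91330782727132], [0.0, 0.0, 1.0]] -0.08944217671872137 [[0.45118985846396625, 0.8924177691759855, -0.004270465808708582], [0.6021959142052195, -0.3079836720727926, -0.7365501603089221], [-0.65862568469033, 0.32975230551963675, -0.676369443773651]] [-0.08258272616071652, -0.35687903904386975, 1.8074362791140142]
plate_grip 0.
[... 628 characters left out ...]
.9830047663502899, 0.014712051552867318, -0.18298957585534292], [0.18310449924411748, 0.006874602990479204, -0.983069418805348]] [-0.17837502224604868, 0.5872899735525899, 1.4663455777859151]
plate_grip 0.69 [ 0.5673 -0.2573  0.029 ]
plate_grip 0.65 [ 0.5025 -0.6294  0.0372]
mirror_plate 0.62 [ 0.5011 -0.6266  0.0317]
mirror_plate 0.59 [ 0.5654 -0.2574  0.0239]
base 0.96 [0.5097 0.1619 0.0293]
latch_knob 0.58 [ 0.5677 -0.2568  0.0248]
latch_knob 0.48 [0.4271 0.2359 0.0789]
latch 0.74 [0.4264 0.2277 0.0824]
latch 0.7 [0.5121 0.1631 0.0324]
kit_box 0.59 [0.7714 0.136  0.0793]
kit_box 0.26 [0.51   0.1627 0.0302]
crystal_jar 0.93 [0.7737 0.0088 0.0739]
card_box 0.87 [ 0.7583 -0.1501  0.0341]
0.9
```

View pics/scene0.png

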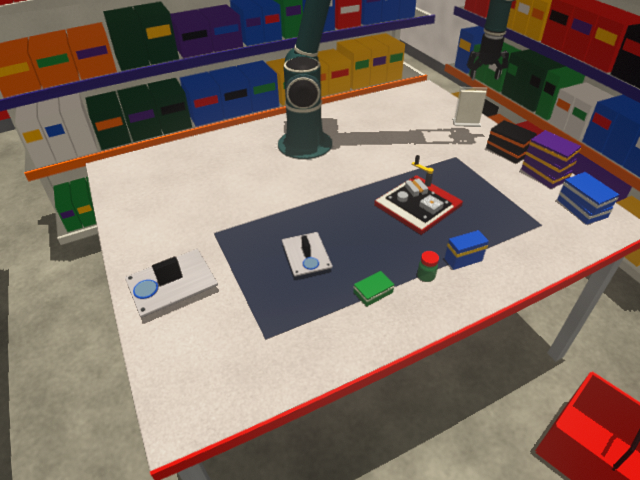

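View pics/top0.png

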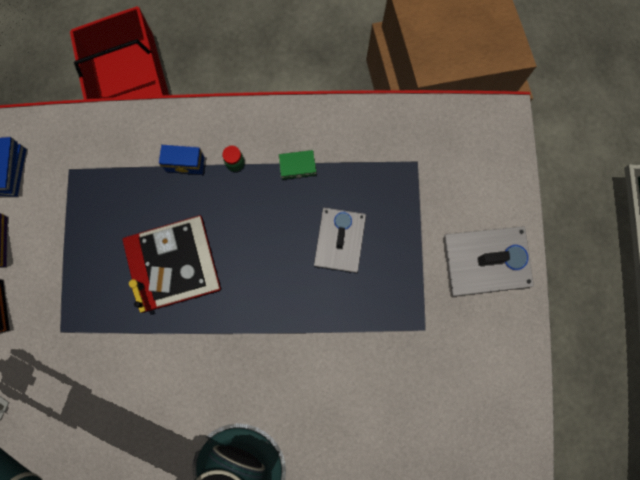

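Run:
```python
import cv2
a=cv2.imread("pics/top0.png")
cv2.imwrite("pics/z1.png",cv2.resize(a[205:325,110:235],None,fx=5,fy=5,interpolation=cv2.INTER_CUBIC))
cv2.imwrite("pics/z2.png",cv2.resize(a[195:285,300:380],None,fx=6.5,fy=6.5,interpolation=cv2.INTER_CUBIC))
a=cv2.imread("pics/scene0.png")
cv2.imwrite("pics/z3.png",cv2.resize(a[145:240,365:475],None,fx=6,fy=6,interpolation=cv2.INTER_CUBIC))
```

```text
(no output)
```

View pics/z1.png

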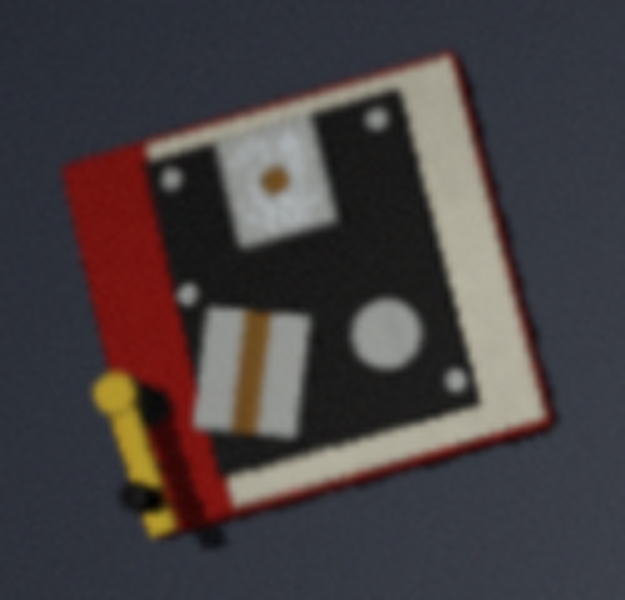

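View pics/z2.png

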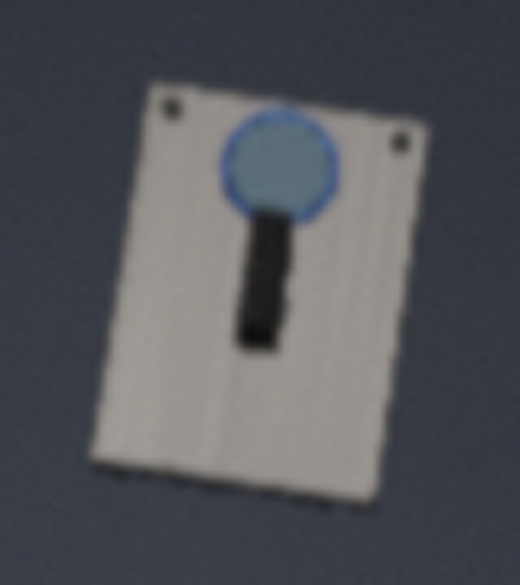

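View pics/z3.png

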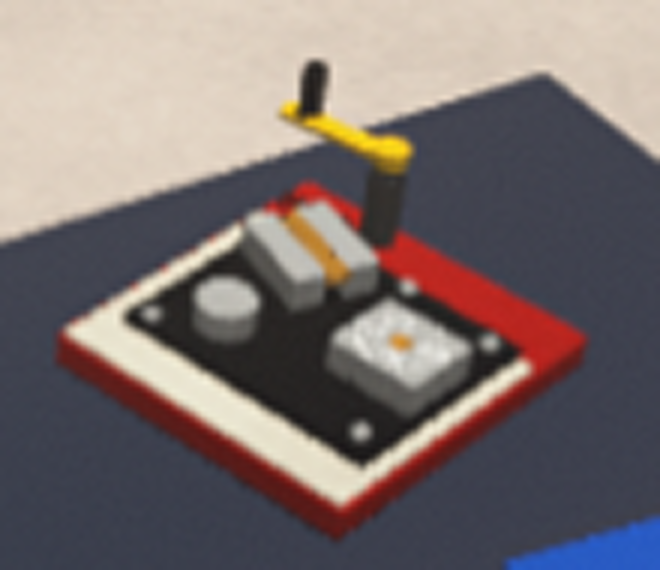

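```bash
cat > h.py <<'E'
import numpy as np,cv2
from scipy.optimize import least_squares
def proj(p,X):
    X=np.atleast_2d(X);c=X@p["R"].T+p["t"];s=c[:,:2]/c[:,2:]
    r2=(s**2).sum(1,keepdims=True);s=s*(1+p["k1"]*r2);K=p["intrinsics"]
    return s*[K[0,0],K[1,1]]+[K[0,2],K[1,2]]
def unproj(p,uv,z):
    f=lambda q:(proj(p,[q[0],q[1],z])-uv).ravel()
    return least_squares(f,[0.55,0]).x
def W(pose,L):
    x,y,a=pose;L=np.atleast_2d(np.array(L,float));c,s=np.cos(a),np.sin(a)
    return np.c_[x+c*L[:,0]-s*L[:,1],y+s*L[:,0]+c*L[:,1],L[:,2]]
E
python3 - <<'E'
from h import *;import pickle
out={}
for n,bb in(("top",(110,205,235,325)),("scene",(365,145,475,240))):
    p=pickle.load(open(n+"0.pkl","rb"));x0,y0,x1,y1=bb
    im=cv2.resize(p["color"][y0:y1,x0:x1],None,fx=8,fy=8,interpolation=cv2.INTER_CUBIC).astype(int)
    r,g,b=im[...,0],im[...,1],im[...,2]
    for nm,m in(("orange",(r-b>50)&(g-b>15)&(r-g>25)&(r>110)&(g<r*0.78)),("gray",(abs(r-b)<22)&(r>95))):
        k,l,st,ce=cv2.connectedComponentsWithStats(m.astype(np.uint8))
        for i in range(1,k):
            if st[i,4]>600:
                uv=(ce[i]+.5)/8-.5+[x0,y0];print(n,nm,uv.round(2),st[i,2:]/8.0)
E
```

```text
top orange [161.01 279.38] [  4.125  21.75  175.375]
top orange [133.72 279.27] [ 5.125  3.25  75.875]
top gray [186.55 255.47] [   77.125    86.5   12126.875]
top gray [184.86 228.36] [ 3.625  3.375 75.625]
top gray [146.96 263.44] [ 3.5    3.625 76.125]
top gray [186.81 271.32] [  13.625   13.625 1158.75 ]
top gray [153.31 278.19] [   9.5    24.5  1340.75]
top gray [166.36 279.54] [  10.125   24.625 1401.875]
top gray [200.71 280.59] [ 3.75   4.125 97.5  ]
scene orange [417.19 185.61] [ 12.125  13.125 332.625]
scene orange [438.03 216.85] [ 33.75  24.5  111.25]
scene gray [451.38 162.48] [ 49.25   15.125 364.125]
scene gray [391.53 176.61] [ 54.625  17.625 399.   ]
scene gray [410.56 192.04] [ 64.75   43.75  998.125]
scene gray [422.16 185.49] [ 12.25  14.   493.5 ]
scene gray [402.34 195.27] [ 11.   10.  662.5]
scene gray [431.57 202.26] [  23.375   15.875 1602.625]
```

```bash
cat > fit.py <<'E'
from h import *;import pickle
P={n:pickle.load(open(n+"0.pkl","rb")) for n in("top","scene")}
z1=lambda u,v:(110+(u+.5)/5-.5,205+(v+.5)/5-.5)
z3=lambda u,v:(365+(u+.5)/6-.5,145+(v+.5)/6-.5)
ga=np.arctan2(-35,90);cg,sg=np.cos(ga),np.sin(ga)
G=lambda x,y:(-40+cg*x-sg*y,35+sg*x+cg*y,.0)
mm=lambda L:np.array(L)/1000
car=[("top",(-40,-35,46.3),(186.81,271.32)),("top",(-40,35,47),(161.0,279.3)),("top",(50,0,46),z1(275,180)),
("top",(25,25,50),z1(241,248)),("top",(25,-25,50),z1(338,218)),("top",(75,-25,50),z1(314,113)),
("scene",(-40,-35,46.3),z3(226,299)),("scene",(50,0,46),z3(400,341)),("scene",(-40,35,47),z3(316,245))]
# cone block is 56 by 50 : x half 28 or 25
base=[("top",(100,122,22),z1(64,165)),("top",(100,-93,22),z1(455,55)),("top",(-100,-93,22),z1(551,418)),
("scene",(100,122,22),z3(586,341)),("scene",(100,-93,22),z3(340,512)),("scene",(-100,-93,22),z3(62,338)),("scene",(-100,122,22),z3(307,183))]
def fit(F,cams):
    F=[f for f in F if f[0] in cams]
    r=lambda q:np.concatenate([(proj(P[n],W(q,mm(L)))-uv).ravel() for n,L,uv in F])
    s=least_squares(r,[.51,.16,.25]);return s.x,r(s.x).reshape(-1,2).round(1)
for nm,F in(("car",car),("base",base)):
    for c in(("top",),("scene",),("top","scene")):
        x,r=fit(F,c);print(nm,c,x[:2].round(4),np.degrees(x[2]).round(2));print(r.tolist())
E
python3 fit.py
```

```text
car ('top',) [0.5179 0.1645] 15.91
[[0.6, 0.1], [-0.3, -0.1], [0.6, 0.5], [0.0, -1.1], [-0.4, -0.7], [-0.5, 1.4]]
car ('scene',) [0.521  0.1655] 15.08
[[0.4, -0.6], [0.2, 0.9], [-0.6, -0.4]]
car ('top', 'scene') [0.5184 0.165 ] 15.63
[[0.3, -0.1], [-0.6, -0.3], [0.6, 0.2], [-0.1, -1.4], [-0.6, -0.9], [-0.5, 1.2], [-0.2, -0.9], [-0.3, 0.5], [-1.3, -0.8]]
base ('top',) [0.5171 0.1566] 15.47
[[-0.9, -0.1], [0.1, -1.3], [0.7, 1.4]]
base ('scene',) [0.524  0.1533] 15.41
[[1.0, -0.4], [0.4, 0.9], [-1.4, -0.5], [0.1, -0.5]]
base ('top', 'scene') [0.5191 0.1562] 15.39
[[-0.7, -0.9], [0.4, -2.0], [0.9, 0.7], [0.7, -1.5], [0.2, -0.4], [-1.5, -1.6], [-0.0, -1.4]]
```

```bash
sed -i 's/(25,25,50)/(22,25,50)/;s/(25,-25,50)/(22,-25,50)/;s/(75,-25,50),z1(314,113)/(78,-25,50),z1(315,111)/;s/z1(455,55)/z1(457,52)/;s/z1(551,418)/z1(554,426)/' fit.py; python3 fit.py
cat >> fit.py <<'E'
z2=lambda u,v:(300+(u+.5)/6.5-.5,195+(v+.5)/6.5-.5)
pl=[("top",(75,55,26),z2(150,82)),("top",(75,-55,26),z2(429,120)),("top",(-75,-55,26),z2(375,500)),("top",(-75,55,26),z2(92,458)),
("top",(23,8,72),z2(251,208)),("top",(-23,8,72),z2(241,328)),("top",(-23,-8,72),z2(275,328))]
def fit2():
    r=lambda q:np.concatenate([(proj(P[n],W(q,mm(L)))-uv).ravel() for n,L,uv in pl])
    s=least_squares(r,[.566,-.26,-.15]);return s.x,r(s.x).reshape(-1,2).round(1)
x,r=fit2();print("plate",x[:2].round(4),np.degrees(x[2]).round(2),r.tolist())
E
python3 fit.py|tail -1
```

```text
car ('top',) [0.5185 0.1647] 15.48
[[0.4, -0.1], [-0.5, -0.4], [0.7, 0.2], [0.3, -0.3], [-0.1, 0.2], [-0.8, 0.4]]
car ('scene',) [0.521  0.1655] 15.08
[[0.4, -0.6], [0.2, 0.9], [-0.6, -0.4]]
car ('top', 'scene') [0.519  0.1651] 15.3
[[0.3, -0.2], [-0.7, -0.6], [0.6, -0.0], [0.2, -0.5], [-0.2, 0.0], [-0.8, 0.2], [-0.1, -0.8], [-0.2, 0.6], [-1.1, -0.7]]
base ('top',) [0.5163 0.1558] 15.19
[[-0.5, -0.1], [0.2, -0.3], [0.3, 0.3]]
base ('scene',) [0.524  0.1533] 15.41
[[1.0, -0.4], [0.4, 0.9], [-1.4, -0.5], [0.1, -0.5]]
base ('top', 'scene') [0.5186 0.1558] 15.18
[[-0.5, -0.9], [0.3, -1.2], [0.3, -0.6], [0.6, -1.4], [-0.2, -0.4], [-1.6, -1.8], [-0.0, -1.4]]
plate [ 0.5684 -0.2591] -9.29 [[-0.2, -0.2], [-0.1, 0.2], [0.2, 0.2], [-0.1, 0.2], [0.4, -0.4], [-0.7, -0.5], [0.6, 0.5]]
```

```bash
cat > go.py <<'E'
import sys,numpy as np
from station import get_obs
from scipy.spatial.transform import Rotation as Ro
def go(x,y,z,yawy):
    o=get_obs();q=o["tcp_rot"];R=Ro.from_quat(q[[1,2,3,0]]);M=R.as_matrix()
    d=M.T@(np.array([x,y,z])-o["eef_pos"])*100
    yw=np.degrees(np.arctan2(M[1,1],M[0,1]));c=np.radians(yawy)
    T=np.c_[[np.sin(c),-np.cos(c),0],[np.cos(c),np.sin(c),0],[0,0,-1]]
    T=np.c_[-np.array([-np.sin(c),np.cos(c),0])*0+np.cross([np.cos(c),np.sin(c),0],[0,0,-1]),[np.cos(c),np.sin(c),0],[0,0,-1]]
    rv=np.degrees((R.inv()*Ro.from_matrix(T)).as_rotvec())
    print("t",round(o["time_s"],2),"pos",o["eef_pos"].round(4),"yawy",yw.round(2),"w",round(o["gripper_width"],4),"F",o["contact_force"].round(2))
    print("slide cm",d.round(3),"turn",rv.round(2))
if __name__=="__main__":go(*map(float,sys.argv[1:]))
E
python3 go.py .5684 -.2591 .23 80.7
```

```text
t 0.9 pos [0.2458 0.6286 0.2313] yawy 68.64 w 0.0855 F [ 0.28  0.1  -0.04]
slide cm [-62.374 -70.93    0.129] turn [  0.    -0.   -12.06]
```

>>> carry_out:
  steps:
    - {"slide": [-2.6,-2.95,0]}
    - {"slide": [-2.6,-2.95,0]}
    - {"slide": [-2.6,-2.95,0]}
    - {"slide": [-2.6,-2.95,0]}
    - {"slide": [-2.6,-2.95,0]}
    - {"slide": [-2.6,-2.95,0]}
    - {"slide": [-2.6,-2.95,0]}
    - {"slide": [-2.6,-2.95,0]}
    - {"slide": [-2.6,-2.95,0]}
    - {"slide": [-2.6,-2.95,0]}
    - {"slide": [-2.6,-2.95,0]}
    - {"slide": [-2.6,-2.95,0]}
    - {"slide": [-2.6,-2.95,0]}
    - {"slide": [-2.6,-2.95,0]}
    - {"slide": [-2.6,-2.95,0]}
    - {"slide": [-2.6,-2.95,0]}
    - {"slide": [-2.6,-2.95,0]}
    - {"slide": [-2.6,-2.95,0]}
    - {"slide": [-2.6,-2.95,0]}
    - {"slide": [-2.6,-2.95,0]}
  gripper: 0

```text
schema error: expected keys slide, turn
```

>>> carry_out:
  steps:
    - {"slide": [-2.6,-2.95,0]}
    - {"slide": [-2.6,-2.95,0]}
    - {"slide": [-2.6,-2.95,0]}
    - {"slide": [-2.6,-2.95,0]}
    - {"turn": [0,0,-6]}
    - {"turn": [0,0,-6]}
    - {"slide": [0,0,4]}
    - {"slide": [0,0,3]}
    - {"slide": [0,0,2]}
    - {"slide": [0,0,0]}
    - {"slide": [0,0,0]}

```text
schema error: expected keys slide, turn
```

```bash
python3 go.py .5684 -.2591 .034 80.7
python3 - <<'E'
from station import *;import cv2
for n in("top","scene"):
    p=capture(n);a=p["color"][...,::-1];a=a[150:310,260:440] if n=="top" else a[180:310,230:380];cv2.imwrite(f"pics/{n}1.png",cv2.resize(a,None,fx=3.5,fy=3.5))
E
```

```text
t 0.9 pos [0.2458 0.6286 0.2313] yawy 68.64 w 0.0855 F [ 0.28  0.1  -0.04]
slide cm [-62.374 -70.93   19.729] turn [  0.    -0.   -12.06]
```

View pics/top1.png

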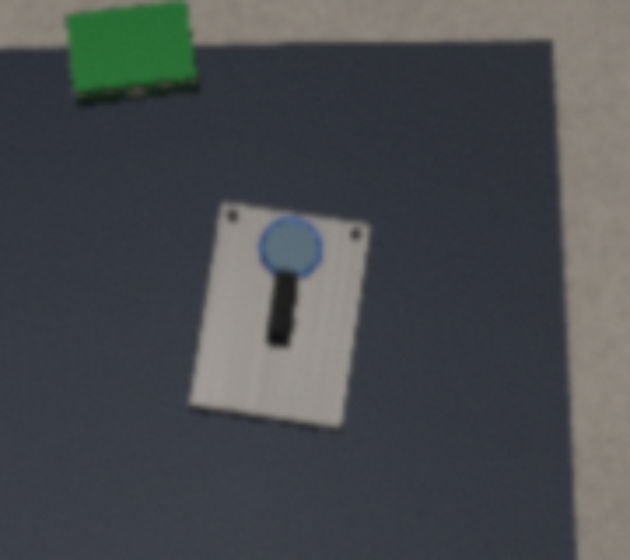

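View pics/scene1.png

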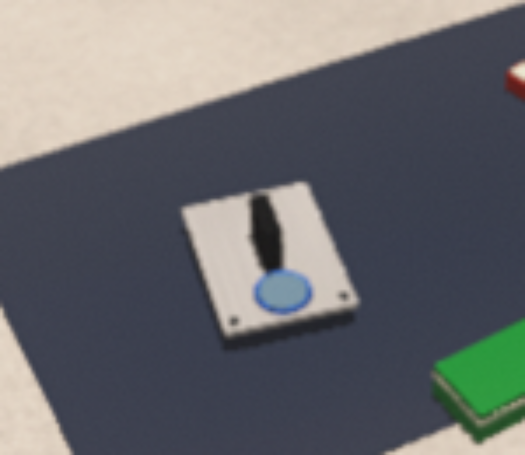

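The calls were refused (both keys are needed), so the arm has not moved: the pictures show the plate still standing. Repeating with both keys, one call at a time.

>>> carry_out:
  steps:
    - {"slide": [-2.6,-2.95,0],"turn": [0,0,0]}
    - {"slide": [-2.6,-2.95,0],"turn": [0,0,0]}
    - {"slide": [-2.6,-2.95,0],"turn": [0,0,0]}
    - {"slide": [-2.6,-2.95,0],"turn": [0,0,0]}
    - {"slide": [-2.6,-2.95,0],"turn": [0,0,0]}
    - {"slide": [-2.6,-2.95,0],"turn": [0,0,0]}
    - {"slide": [-2.6,-2.95,0],"turn": [0,0,0]}
    - {"slide": [-2.6,-2.95,0],"turn": [0,0,0]}
    - {"slide": [-2.6,-2.95,0],"turn": [0,0,0]}
    - {"slide": [-2.6,-2.95,0],"turn": [0,0,0]}
    - {"slide": [-2.6,-2.95,0],"turn": [0,0,0]}
    - {"slide": [-2.6,-2.95,0],"turn": [0,0,0]}
    - {"slide": [-2.6,-2.95,0],"turn": [0,0,0]}
    - {"slide": [-2.6,-2.95,0],"turn": [0,0,0]}
    - {"slide": [-2.6,-2.95,0],"turn": [0,0,0]}
    - {"slide": [-2.6,-2.95,0],"turn": [0,0,0]}
    - {"slide": [-2.6,-2.95,0],"turn": [0,0,0]}
    - {"slide": [-2.6,-2.95,0],"turn": [0,0,0]}
    - {"slide": [-2.6,-2.95,0],"turn": [0,0,0]}
    - {"slide": [-2.6,-2.95,0],"turn": [0,0,0]}
  gripper: 0

```text
time_s: 2.67
eef_pos: [0.5156, -0.1124, 0.2316]
tcp_rot: [0.0, 0.186, 0.983, 0.0]
contact_force: [0.8, 0.6, 0.3]
gripper_width: 0.0854
```

>>> carry_out:
  steps:
    - {"slide": [-2.6,-2.95,0],"turn": [0,0,0]}
    - {"slide": [-2.6,-2.95,0],"turn": [0,0,0]}
    - {"slide": [-2.6,-2.95,0],"turn": [0,0,0]}
    - {"slide": [-2.6,-2.95,0],"turn": [0,0,0]}
    - {"slide": [0,0,0],"turn": [0,0,-6]}
    - {"slide": [0,0,0],"turn": [0,0,-6]}
    - {"slide": [0,0,4],"turn": [0,0,0]}
    - {"slide": [0,0,4],"turn": [0,0,0]}
    - {"slide": [0,0,2],"turn": [0,0,0]}
    - {"slide": [0,0,0],"turn": [0,0,0]}
    - {"slide": [0,0,0],"turn": [0,0,0]}

```text
time_s: 3.58
eef_pos: [0.568, -0.2575, 0.1299]
tcp_rot: [-0.002, 0.082, 0.997, 0.001]
contact_force: [0.3, -0.1, 1.0]
gripper_width: 0.0854
```

```bash
python3 go.py .5684 -.2591 .034 80.7
```

```text
t 3.58 pos [ 0.568  -0.2575  0.1299] yawy 80.64 w 0.0854 F [ 0.25 -0.07  1.01]
slide cm [-0.094 -0.164  9.586] turn [ 0.06 -0.19 -0.06]
```

>>> carry_out:
  steps:
    - {"slide": [-0.1,-0.16,4],"turn": [0,0,0]}
    - {"slide": [0,0,3],"turn": [0,0,0]}
    - {"slide": [0,0,2],"turn": [0,0,0]}
    - {"slide": [0,0,0.5],"turn": [0,0,0]}
    - {"slide": [0,0,0],"turn": [0,0,0]}
    - {"slide": [0,0,0],"turn": [0,0,0]}

```text
time_s: 4.08
eef_pos: [0.5719, -0.2607, 0.0389]
tcp_rot: [0.002, 0.082, 0.997, -0.001]
contact_force: [0.4, -0.5, 1.1]
gripper_width: 0.0851
```

>>> carry_out:
  steps:
    - {"slide": [0,0,0],"turn": [0,0,0]}
    - {"slide": [0,0,0],"turn": [0,0,0]}
    - {"slide": [0,0,0],"turn": [0,0,0]}
    - {"slide": [0,0,0],"turn": [0,0,0]}
    - {"slide": [0,0,0],"turn": [0,0,0]}
    - {"slide": [0,0,0],"turn": [0,0,0]}
    - {"slide": [0,0,0],"turn": [0,0,0]}
    - {"slide": [0,0,0],"turn": [0,0,0]}
    - {"slide": [0,0,0],"turn": [0,0,0]}
    - {"slide": [0,0,0],"turn": [0,0,0]}
  gripper: 255
  squeeze: 50

```text
time_s: 4.92
eef_pos: [0.5701, -0.2599, 0.0367]
tcp_rot: [0.0, 0.082, 0.997, -0.0]
contact_force: [-1.3, 0.4, 4.6]
gripper_width: 0.0154
```

```bash
python3 go.py .5684 -.2591 .034 80.7
```

```text
t 4.92 pos [ 0.5701 -0.2599  0.0367] yawy 80.65 w 0.0154 F [-1.34  0.44  4.62]
slide cm [0.18  0.051 0.271] turn [-0.01  0.03 -0.05]
```

>>> carry_out:
  steps:
    - {"slide": [0,0,-1],"turn": [0,0,0]}
    - {"slide": [0,0,-2],"turn": [0,0,0]}
    - {"slide": [0,0,-3],"turn": [0,0,0]}
    - {"slide": [0,0,-3],"turn": [0,0,0]}
    - {"slide": [0,0,-1],"turn": [0,0,0]}
    - {"slide": [0,0,0],"turn": [0,0,-6.15]}
    - {"slide": [0,0,0],"turn": [0,0,-6.15]}
    - {"slide": [0,0,0],"turn": [0,0,-6.15]}
    - {"slide": [0,0,0],"turn": [0,0,-6.15]}
    - {"slide": [0,0,0],"turn": [0,0,0]}

```text
time_s: 5.75
eef_pos: [0.5688, -0.2592, 0.1346]
tcp_rot: [-0.001, -0.134, 0.991, 0.001]
contact_force: [-0.0, -0.7, -4.0]
gripper_width: 0.015
```

```bash
python3 go.py .519 .162 .13 105.3
```

```text
t 5.75 pos [ 0.5688 -0.2592  0.1346] yawy 105.38 w 0.015 F [-0.   -0.68 -3.99]
slide cm [-6.376 41.932  0.525] turn [ 0.1  -0.11  0.08]
```

>>> carry_out:
  steps:
    - {"slide": [-0.2,1.5,0],"turn": [0,0,0]}
    - {"slide": [-0.46,3,0],"turn": [0,0,0]}
    - {"slide": [-0.46,3,0],"turn": [0,0,0]}
    - {"slide": [-0.46,3,0],"turn": [0,0,0]}
    - {"slide": [-0.46,3,0],"turn": [0,0,0]}
    - {"slide": [-0.46,3,0],"turn": [0,0,0]}
    - {"slide": [-0.46,3,0],"turn": [0,0,0]}
    - {"slide": [-0.46,3,0],"turn": [0,0,0]}
    - {"slide": [-0.46,3,0],"turn": [0,0,0]}
    - {"slide": [-0.46,3,0],"turn": [0,0,0]}
    - {"slide": [-0.46,3,0],"turn": [0,0,0]}
    - {"slide": [-0.46,3,0],"turn": [0,0,0]}
    - {"slide": [-0.46,3,0],"turn": [0,0,0]}
    - {"slide": [-0.46,3,0],"turn": [0,0,0]}
    - {"slide": [-0.2,1.4,0],"turn": [0,0,0]}
    - {"slide": [0,0,0],"turn": [0,0,0]}
    - {"slide": [0,0,0],"turn": [0,0,0]}

```text
time_s: 7.17
eef_pos: [0.5201, 0.1622, 0.1356]
tcp_rot: [-0.001, -0.133, 0.991, -0.0]
contact_force: [0.5, 0.3, -4.1]
gripper_width: 0.0156
```

```bash
python3 go.py .519 .165 .13 105.3
python3 - <<'E'
from station import *;import cv2,pickle
for n in("top","scene"):
    p=capture(n);pickle.dump(p,open(n+"2.pkl","wb"));a=p["color"][...,::-1];a=a[195:325,100:245] if n=="top" else a[120:240,355:475];cv2.imwrite(f"pics/{n}2.png",cv2.resize(a,None,fx=5,fy=5,interpolation=cv2.INTER_CUBIC))
E
```

```text
t 7.17 pos [0.5201 0.1622 0.1356] yawy 105.26 w 0.0156 F [ 0.48  0.28 -4.14]
slide cm [0.035 0.301 0.561] turn [-0.01 -0.08 -0.04]
```

View pics/top2.png

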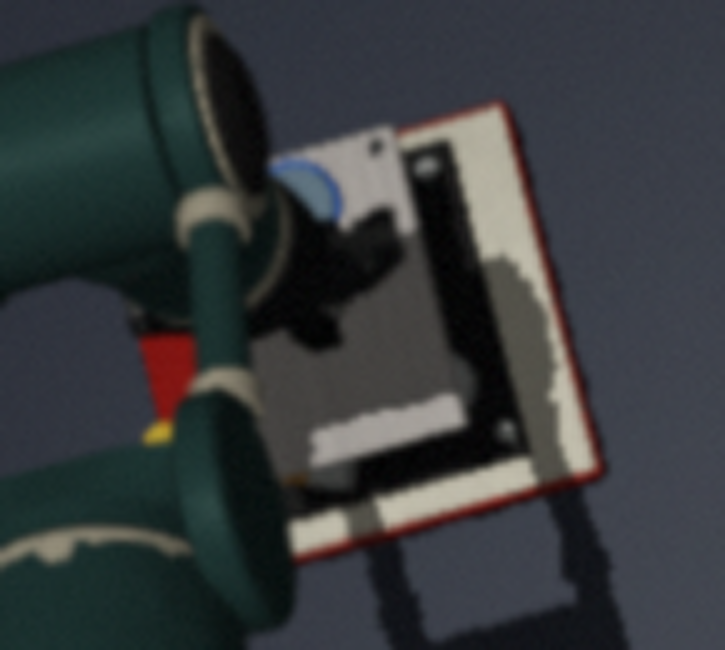

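View pics/scene2.png

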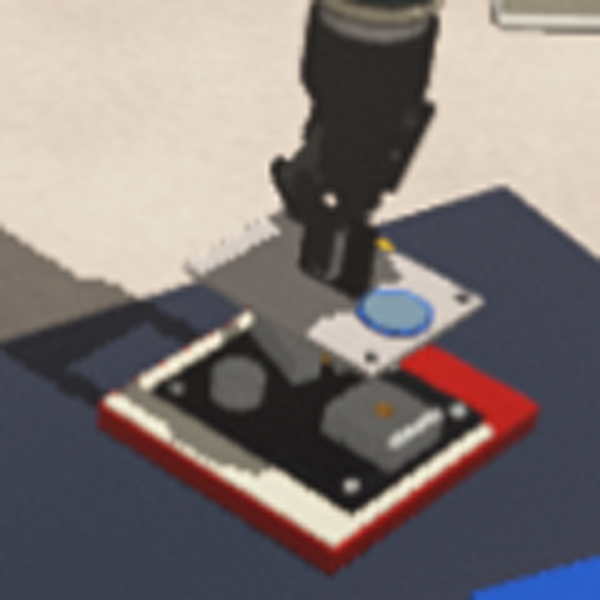

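Run:
```python
from h import *;import pickle
P={n:pickle.load(open(n+"2.pkl","rb")) for n in("top","scene")}
a=lambda u,v:(100+(u+.5)/5-.5,195+(v+.5)/5-.5)
b=lambda u,v:(355+(u+.5)/5-.5,120+(v+.5)/5-.5)
F=[("top",(75,-55,125),a(393,126)),("top",(-75,-55,125),a(466,420)),("top",(-75,0,125),a(312,462)) ,
("scene",(75,55,125),b(485,297)),("scene",(75,-55,125),b(375,377)),("scene",(-75,-55,125),b(184,264))]
for c in("top","scene"):
    f=[x for x in F if x[0]==c and x[1][1]!=0]
    r=lambda q:np.concatenate([(proj(P[n],W(q,np.array(L)/1000))-uv).ravel() for n,L,uv in f])
    s=least_squares(r,[.52,.162,.26]);print(c,s.x[:2].round(4),np.degrees(s.x[2]).round(2),r(s.x).round(1))
```

```text
top [0.5185 0.1623] 15.22 [-0.2 -0.8  0.2  0.8]
scene [0.5242 0.1588] 15.9 [ 0.   0.5  0.  -0.7 -0.1  0.3]
```

```bash
python3 go.py .5198 .165 .092 105.3
```

```text
t 7.27 pos [0.5206 0.1608 0.1358] yawy 105.18 w 0.0157 F [-0.24  0.08 -3.19]
slide cm [-0.033  0.426  4.38 ] turn [-0.02 -0.06 -0.12]
```

>>> carry_out:
  steps:
    - {"slide": [0,0.33,2],"turn": [0,0,0]}
    - {"slide": [0,0,1.5],"turn": [0,0,0]}
    - {"slide": [0,0,0.8],"turn": [0,0,0]}
    - {"slide": [0,0,0],"turn": [0,0,0]}
    - {"slide": [0,0,0],"turn": [0,0,0]}

```text
time_s: 7.68
eef_pos: [0.52, 0.1635, 0.0928]
tcp_rot: [-0.001, -0.132, 0.991, -0.0]
contact_force: [-0.1, -0.2, -3.6]
gripper_width: 0.0154
```

>>> carry_out:
  steps:
    - {"slide": [0,0,0],"turn": [0,0,0]}
    - {"slide": [0,0,0],"turn": [0,0,0]}

```text
time_s: 7.85
eef_pos: [0.5215, 0.1644, 0.0945]
tcp_rot: [0.001, -0.132, 0.991, 0.0]
contact_force: [0.1, 0.3, -3.2]
gripper_width: 0.0156
```

>>> carry_out:
  steps:
    - {"slide": [0,0,0],"turn": [0,0,0]}

```text
time_s: 7.93
eef_pos: [0.5213, 0.1645, 0.0944]
tcp_rot: [0.001, -0.132, 0.991, 0.0]
contact_force: [-0.1, 0.9, -3.9]
gripper_width: 0.0155
```

```bash
python3 go.py .5198 .165 .092 105.3
cat > snap.py <<'E'
import sys;from station import *;import cv2,pickle
k=sys.argv[1]
for n in("top","scene"):
    p=capture(n);pickle.dump(p,open(n+k+".pkl","wb"));a=p["color"][...,::-1];a=a[195:325,100:245] if n=="top" else a[120:240,355:475];cv2.imwrite(f"pics/{n}{k}.png",cv2.resize(a,None,fx=5,fy=5,interpolation=cv2.INTER_CUBIC))
E
python3 snap.py 3
```

```text
t 7.93 pos [0.5213 0.1645 0.0944] yawy 105.22 w 0.0155 F [-0.06  0.91 -3.94]
slide cm [0.135 0.084 0.24 ] turn [-0.    0.12 -0.08]
```

View pics/scene3.png

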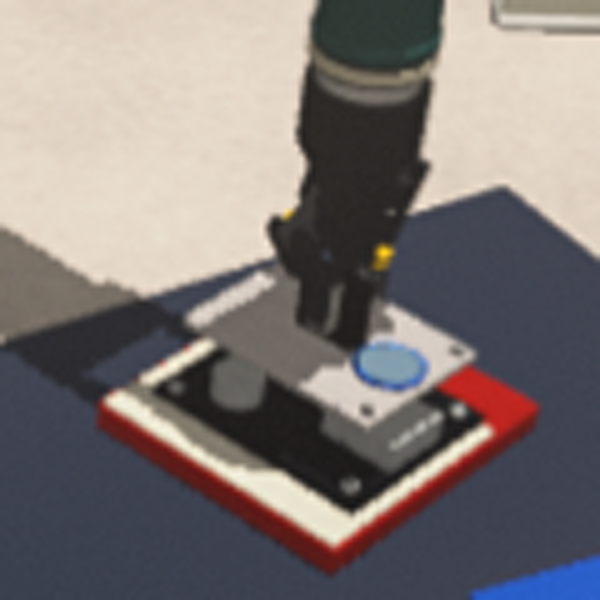

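>>> carry_out:
  steps:
    - {"slide": [0.1,0.05,0.25],"turn": [0,0,0]}
    - {"slide": [0,0,0.25],"turn": [0,0,0]}
    - {"slide": [0,0,0],"turn": [0,0,0]}
    - {"slide": [0,0,0],"turn": [0,0,0]}

```text
time_s: 8.37
eef_pos: [0.5189, 0.1646, 0.0878]
tcp_rot: [-0.0, -0.133, 0.991, -0.0]
contact_force: [0.1, -0.4, -3.7]
gripper_width: 0.0157
```

>>> carry_out:
  steps:
    - {"slide": [0,0,0.1],"turn": [0,0,0]}
    - {"slide": [0,0,0],"turn": [0,0,0]}
    - {"slide": [0,0,0],"turn": [0,0,0]}

```text
time_s: 8.62
eef_pos: [0.5192, 0.1647, 0.0872]
tcp_rot: [-0.0, -0.133, 0.991, -0.0]
contact_force: [1.3, 0.1, -3.1]
gripper_width: 0.0153
```

>>> carry_out:
  steps:
    - {"slide": [0,0,0.1],"turn": [0,0,0]}
    - {"slide": [0,0,0],"turn": [0,0,0]}
    - {"slide": [0,0,0],"turn": [0,0,0]}

```text
time_s: 8.87
eef_pos: [0.5193, 0.1647, 0.0862]
tcp_rot: [-0.0, -0.133, 0.991, -0.0]
contact_force: [-0.7, 0.1, -3.4]
gripper_width: 0.0152
```

>>> carry_out:
  steps:
    - {"slide": [0,0,0.08],"turn": [0,0,0]}
    - {"slide": [0,0,0],"turn": [0,0,0]}
    - {"slide": [0,0,0],"turn": [0,0,0]}

```text
time_s: 9.12
eef_pos: [0.5192, 0.1647, 0.0854]
tcp_rot: [-0.0, -0.133, 0.991, -0.0]
contact_force: [0.4, 0.4, -3.5]
gripper_width: 0.0152
```

```bash
python3 -c "
from station import *
o=get_obs();print(o['contact_force'],o['ft_torque'],o['eef_pos'])"
```

```text
[ 0.38042927  0.42195977 -3.45002216] [-0.02660629 -0.05834757  0.01345712] [0.51924792 0.16466354 0.08541229]
```

>>> carry_out:
  steps:
    - {"slide": [0,0,0.06],"turn": [0,0,0]}
    - {"slide": [0,0,0],"turn": [0,0,0]}
    - {"slide": [0,0,0],"turn": [0,0,0]}

```text
time_s: 9.37
eef_pos: [0.5192, 0.1647, 0.0848]
tcp_rot: [-0.0, -0.133, 0.991, -0.0]
contact_force: [0.6, -0.0, -3.7]
gripper_width: 0.0154
```

>>> carry_out:
  steps:
    - {"slide": [0,0,0.06],"turn": [0,0,0]}
    - {"slide": [0,0,0],"turn": [0,0,0]}
    - {"slide": [0,0,0],"turn": [0,0,0]}

```text
time_s: 9.62
eef_pos: [0.5194, 0.1647, 0.0843]
tcp_rot: [0.0, -0.133, 0.991, 0.0]
contact_force: [-1.0, -0.5, -3.9]
gripper_width: 0.0153
```

```bash
python3 -c "
from station import *
o=get_obs();print(o['contact_force'],o['ft_torque'],o['eef_pos'])"
```

```text
[-0.97697061 -0.47351587 -3.89306041] [-0.01274291 -0.04712145  0.03935413] [0.51937997 0.16473643 0.08433051]
```

>>> carry_out:
  steps:
    - {"slide": [0,0,0.06],"turn": [0,0,0]}
    - {"slide": [0,0,0],"turn": [0,0,0]}
    - {"slide": [0,0,0],"turn": [0,0,0]}

```text
time_s: 9.87
eef_pos: [0.5197, 0.1648, 0.0839]
tcp_rot: [0.0, -0.133, 0.991, 0.0]
contact_force: [0.4, -0.8, -3.4]
gripper_width: 0.0155
```

>>> carry_out:
  steps:
    - {"slide": [0,0,0.05],"turn": [0,0,0]}
    - {"slide": [0,0,0],"turn": [0,0,0]}
    - {"slide": [0,0,0],"turn": [0,0,0]}

```text
time_s: 10.12
eef_pos: [0.5198, 0.1649, 0.0835]
tcp_rot: [0.001, -0.133, 0.991, 0.0]
contact_force: [1.1, 1.2, -2.7]
gripper_width: 0.015
```

```bash
python3 -c "
from station import *
o=get_obs();print(o['contact_force'],o['ft_torque'],o['eef_pos'])"
```

```text
[ 1.10556973  1.15533676 -2.67810056] [ 0.20059552 -0.32419599 -0.03166815] [0.5197912  0.16489642 0.08350951]
```

>>> carry_out:
  steps:
    - {"slide": [0,0,0.04],"turn": [0,0,0]}
    - {"slide": [0,0,0],"turn": [0,0,0]}
    - {"slide": [0,0,0],"turn": [0,0,0]}

```text
time_s: 10.37
eef_pos: [0.5199, 0.1649, 0.0833]
tcp_rot: [0.001, -0.133, 0.991, 0.0]
contact_force: [0.2, 1.4, -0.9]
gripper_width: 0.015
```

```bash
cat > s.py <<'E'
from station import *
from scipy.spatial.transform import Rotation as Ro
import numpy as np
o=get_obs();q=o["tcp_rot"];M=Ro.from_quat(q[[1,2,3,0]]).as_matrix()
print(o['time_s'],o['contact_force'].round(2),o['ft_torque'].round(3),(o['eef_pos']*1e3).round(2),"yaw",np.degrees(np.arctan2(M[1,1],M[0,1])).round(2)-90,"tilt",(M[:2,2]).round(4),round(o["gripper_width"],4))
E
python3 s.py
```

```text
10.3667 [ 0.19  1.38 -0.89] [ 0.216 -0.34   0.045] [519.89 164.93  83.26] yaw 15.239999999999995 tilt [0.0013 0.0004] 0.015
```

>>> carry_out:
  steps:
    - {"slide": [0,0,0.05],"turn": [0,0,0]}
    - {"slide": [0,0,0],"turn": [0,0,0]}
    - {"slide": [0,0,0],"turn": [0,0,0]}

```text
time_s: 10.62
eef_pos: [0.52, 0.165, 0.0831]
tcp_rot: [0.001, -0.133, 0.991, 0.0]
contact_force: [0.5, 0.9, 3.9]
gripper_width: 0.0153
```

```bash
python3 s.py
```

```text
10.6167 [0.51 0.94 3.89] [ 0.274 -0.23   0.115] [520.02 164.95  83.11] yaw 15.25 tilt [0.0015 0.0005] 0.0153
```

>>> carry_out:
  steps:
    - {"slide": [0,0,0.05],"turn": [0,0,0]}
    - {"slide": [0,0,0],"turn": [0,0,0]}
    - {"slide": [0,0,0],"turn": [0,0,0]}

```text
time_s: 10.87
eef_pos: [0.5201, 0.165, 0.083]
tcp_rot: [0.001, -0.133, 0.991, 0.0]
contact_force: [-0.3, 0.9, 7.6]
gripper_width: 0.0153
```

```bash
python3 s.py; python3 snap.py 4
```

```text
10.8667 [-0.26  0.93  7.65] [ 0.211 -0.047  0.12 ] [520.15 164.96  83.  ] yaw 15.25 tilt [0.0017 0.0005] 0.0153
```

View pics/scene4.png

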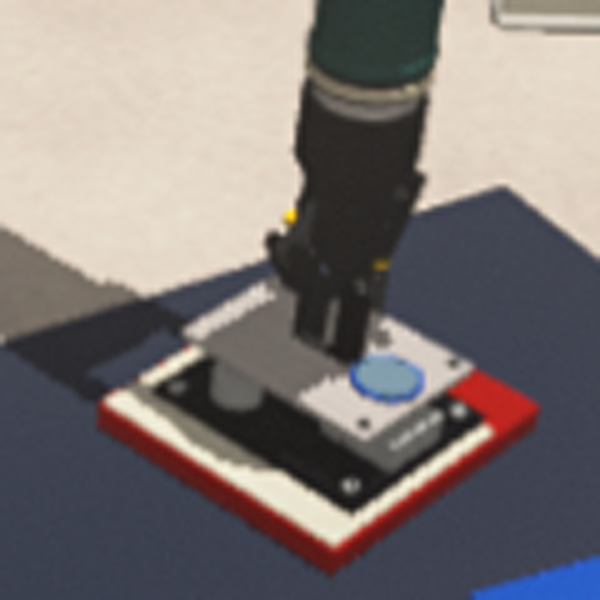

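View pics/top4.png

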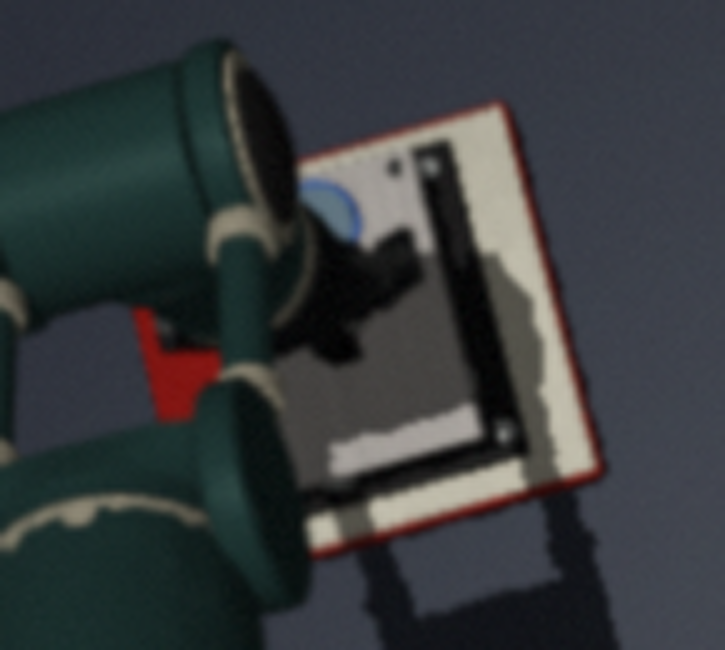

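>>> carry_out:
  steps:
    - {"slide": [0.08,0,-0.03],"turn": [0,0,0]}
    - {"slide": [0,0,0],"turn": [0,0,0]}
    - {"slide": [0,0,0],"turn": [0,0,0]}

```text
time_s: 11.22
eef_pos: [0.5199, 0.1649, 0.0831]
tcp_rot: [0.001, -0.133, 0.991, 0.0]
contact_force: [3.5, 2.4, 5.9]
gripper_width: 0.0153
```

```bash
python3 s.py
```

```text
11.2167 [3.51 2.43 5.91] [ 0.329 -0.556  0.108] [519.87 164.88  83.07] yaw 15.25 tilt [0.0029 0.0008] 0.0153
```

>>> carry_out:
  steps:
    - {"slide": [-0.08,0.08,0],"turn": [0,0,0]}
    - {"slide": [0,0,0],"turn": [0,0,0]}
    - {"slide": [0,0,0],"turn": [0,0,0]}

```text
time_s: 11.47
eef_pos: [0.52, 0.1651, 0.083]
tcp_rot: [0.001, -0.133, 0.991, -0.0]
contact_force: [2.3, -0.8, 6.6]
gripper_width: 0.0155
```

```bash
python3 s.py
```

```text
11.4667 [ 2.28 -0.84  6.6 ] [-0.11  -0.416  0.165] [520.04 165.15  83.  ] yaw 15.269999999999996 tilt [ 0.0018 -0.0006] 0.0155
```

>>> carry_out:
  steps:
    - {"slide": [-0.08,-0.08,0],"turn": [0,0,0]}
    - {"slide": [0,0,0],"turn": [0,0,0]}
    - {"slide": [0,0,0],"turn": [0,0,0]}

```text
time_s: 11.72
eef_pos: [0.5203, 0.165, 0.0829]
tcp_rot: [0.0, -0.133, 0.991, 0.0]
contact_force: [-0.4, 1.9, 8.2]
gripper_width: 0.0154
```

```bash
python3 s.py
```

```text
11.7167 [-0.43  1.85  8.19] [ 0.201 -0.04   0.176] [520.29 165.    82.94] yaw 15.25 tilt [0.0002 0.0002] 0.0154
```

>>> carry_out:
  steps:
    - {"slide": [0.08,-0.08,0],"turn": [0,0,0]}
    - {"slide": [0,0,0],"turn": [0,0,0]}
    - {"slide": [0,0,0],"turn": [0,0,0]}

```text
time_s: 11.97
eef_pos: [0.5202, 0.1648, 0.083]
tcp_rot: [0.001, -0.133, 0.991, 0.001]
contact_force: [0.4, 4.9, 6.5]
gripper_width: 0.0151
```

```bash
python3 s.py
```

```text
11.9667 [0.36 4.94 6.53] [ 0.694 -0.246  0.188] [520.21 164.85  82.99] yaw 15.230000000000004 tilt [0.0015 0.0017] 0.0151
```

>>> carry_out:
  steps:
    - {"slide": [0,0.09,-0.06],"turn": [0,0,0]}
    - {"slide": [0,0,0],"turn": [0,0,0]}
    - {"slide": [0,0,0],"turn": [0,0,0]}
    - {"slide": [0,0,0],"turn": [0,0,0]}

```text
time_s: 12.3
eef_pos: [0.5199, 0.165, 0.0831]
tcp_rot: [0.001, -0.133, 0.991, 0.0]
contact_force: [3.0, 1.7, 4.2]
gripper_width: 0.0153
```

```bash
python3 s.py
```

```text
12.3 [2.97 1.71 4.15] [ 0.357 -0.715  0.096] [519.94 164.95  83.07] yaw 15.239999999999995 tilt [0.0014 0.0004] 0.0153
```

>>> carry_out:
  steps:
    - {"slide": [-0.06,0,0],"turn": [0,0,0]}
    - {"slide": [0,0,0],"turn": [0,0,0]}
    - {"slide": [0,0,0],"turn": [0,0,0]}

```text
time_s: 12.55
eef_pos: [0.52, 0.165, 0.083]
tcp_rot: [0.0, -0.133, 0.991, 0.0]
contact_force: [2.0, 1.3, 4.9]
gripper_width: 0.0154
```

```bash
python3 s.py
```

```text
12.55 [2.01 1.33 4.86] [ 0.272 -0.512  0.133] [520.02 164.97  83.04] yaw 15.230000000000004 tilt [0.0002 0.0001] 0.0154
```

>>> carry_out:
  steps:
    - {"slide": [0,0,0],"turn": [0,0,0]}
    - {"slide": [0,0,0],"turn": [0,0,0]}
    - {"slide": [0,0,0],"turn": [0,0,0]}
    - {"slide": [0,0,0],"turn": [0,0,0]}
    - {"slide": [0,0,0],"turn": [0,0,0]}
    - {"slide": [0,0,0],"turn": [0,0,0]}
  gripper: 80

```text
time_s: 13.05
eef_pos: [0.5193, 0.1647, 0.0822]
tcp_rot: [-0.001, -0.133, 0.991, -0.0]
contact_force: [-0.2, 0.4, 1.3]
gripper_width: 0.0589
```

```bash
python3 s.py
```

```text
13.05 [-0.18  0.37  1.28] [-0.046 -0.004 -0.013] [519.29 164.74  82.19] yaw 15.230000000000004 tilt [-0.0012 -0.0003] 0.0589
```

>>> carry_out:
  steps:
    - {"slide": [0,0,-1.5],"turn": [0,0,0]}
    - {"slide": [0,0,-4],"turn": [0,0,0]}
    - {"slide": [0,0,-4],"turn": [0,0,0]}
    - {"slide": [0,0,-2.5],"turn": [0,0,0]}
    - {"slide": [0,-4,0],"turn": [0,0,0]}
    - {"slide": [0,-4,0],"turn": [0,0,0]}
    - {"slide": [0,-4,0],"turn": [0,0,0]}
    - {"slide": [0,-4,0],"turn": [0,0,0]}
    - {"slide": [0,-4,0],"turn": [0,0,0]}
    - {"slide": [0,-4,0],"turn": [0,0,0]}
    - {"slide": [0,0,0],"turn": [0,0,0]}
    - {"slide": [0,0,0],"turn": [0,0,0]}

```text
time_s: 14.05
eef_pos: [0.583, -0.0688, 0.2024]
tcp_rot: [-0.0, -0.131, 0.991, 0.0]
contact_force: [-0.9, 0.1, -0.5]
gripper_width: 0.059
```

```bash
python3 s.py; python3 snap.py 5
```

```text
14.05 [-0.88  0.07 -0.49] [ 0.023 -0.002 -0.025] [583.02 -68.76 202.42] yaw 15.010000000000005 tilt [-0.0006  0.0002] 0.059
```

View pics/scene5.png

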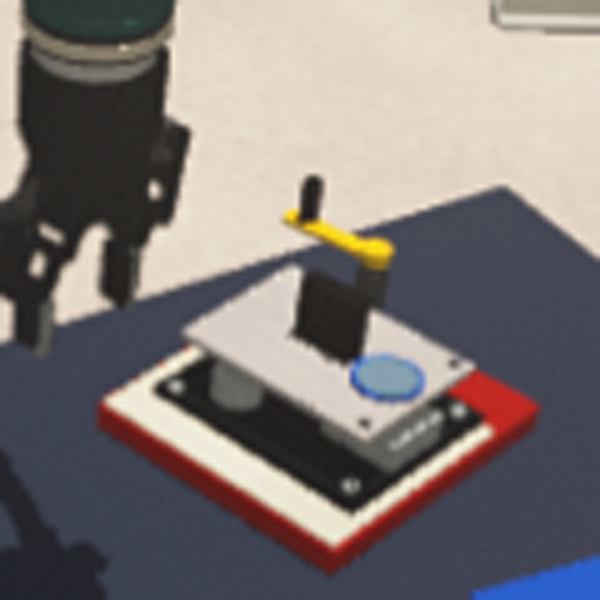

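View pics/top5.png

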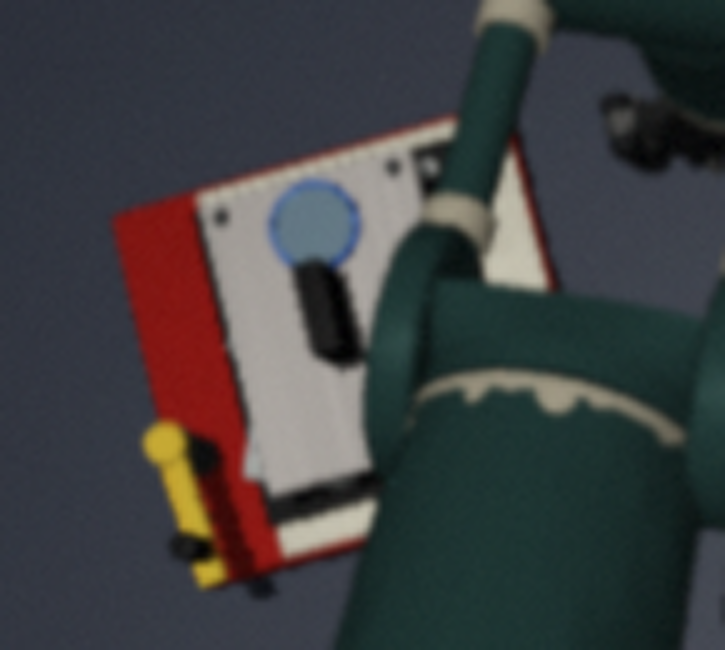

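Run:
```python
from h import *;import pickle
P={n:pickle.load(open(n+"5.pkl","rb")) for n in("top","scene")}
a=lambda u,v:(100+(u+.5)/5-.5,195+(v+.5)/5-.5)
b=lambda u,v:(355+(u+.5)/5-.5,120+(v+.5)/5-.5)
F=[("top",(75,55,72.3),a(197,191)),("top",(75,-55,72.3),a(412,147)),("top",(-75,55,72.3),a(266,499)),
("scene",(75,55,72.3),b(476,366)),("scene",(75,-55,72.3),b(367,440)),("scene",(-75,-55,72.3),b(184,332)),("scene",(-75,55,72.3),b(295,264))]
for c in("top","scene"):
    f=[x for x in F if x[0]==c]
    r=lambda q:np.concatenate([(proj(P[n],W(q,np.array(L)/1000))-uv).ravel() for n,L,uv in f])
    s=least_squares(r,[.52,.162,.26]);print(c,s.x[:2].round(4),np.degrees(s.x[2]).round(2),r(s.x).round(1).tolist())
# latch
t=P["top"];s=P["scene"]
piv=W([.5175,.156,np.radians(15.2)],[-.035,.104,.0816]);kn=W([.5175,.156,np.radians(15.2)],[-.09,.104,.1136])
print(piv,kn)
for p,f,(x0,y0) in((t,a,(100,195)),(s,b,(355,120))):
    for X in(piv,kn):
        print(((proj(p,X)-[x0,y0]+.5)*5-.5).round(0))
print("top piv",unproj(t,a(166,443),.0816),"knob top",unproj(t,a(184,545),.1136),"scene",unproj(s,b(377,252),.0816),unproj(s,b(313,181),.1136))
```

```text
top [0.519 0.166] 13.85 [0.7, 1.8, -0.0, -0.5, -0.7, -1.2]
scene [0.5243 0.1638] 15.13 [0.2, 0.1, 0.1, 0.1, -0.2, -0.3, -0.2, 0.1]
[[0.45645675 0.24718509 0.0816    ]] [[0.40338084 0.23276469 0.1136    ]]
[[168. 444.]]
[[175. 548.]]
[[374. 248.]]
[[316. 173.]]
top piv [0.45670679 0.24822524] knob top [0.40477576 0.22830936] scene [0.46114808 0.24617695] [0.41026053 0.22559033]
```

```bash
python3 -c "
from station import *
print(get_obs()['joints'].round(3))"; python3 go.py .406 .228 .2 111
```

```text
[-1.560e-01  1.180e-01  1.831e+00  1.000e-03  1.194e+00 -1.992e+00]
t 14.15 pos [ 0.5825 -0.0662  0.2023] yawy 105.2 w 0.0586 F [-0.4   0.69 -0.1 ]
slide cm [ 9.312 33.019  0.271] turn [ 0.06 -0.04 -5.8 ]
```

>>> carry_out:
  steps:
    - {"slide": [0,0,0],"turn": [0,0,7]}
    - {"slide": [0,0,0],"turn": [0,0,7]}
    - {"slide": [0,0,0],"turn": [0,0,7]}
    - {"slide": [0,0,0],"turn": [0,0,7]}
    - {"slide": [0,0,0],"turn": [0,0,7]}
    - {"slide": [0,0,0],"turn": [0,0,7]}
    - {"slide": [0,0,0],"turn": [0,0,7]}
    - {"slide": [0,0,0],"turn": [0,0,7]}
    - {"slide": [0,0,0],"turn": [0,0,7]}
    - {"slide": [0,0,0],"turn": [0,0,7]}
    - {"slide": [0,0,0],"turn": [0,0,7]}
    - {"slide": [0,0,0],"turn": [0,0,7]}
    - {"slide": [0,0,0],"turn": [0,0,7]}
    - {"slide": [0,0,0],"turn": [0,0,7]}
    - {"slide": [0,0,0],"turn": [0,0,7]}
    - {"slide": [0,0,0],"turn": [0,0,7]}
    - {"slide": [0,0,0],"turn": [0,0,7]}
    - {"slide": [0,0,0],"turn": [0,0,7]}
    - {"slide": [0,0,0],"turn": [0,0,7]}
    - {"slide": [0,0,0],"turn": [0,0,7]}

```text
time_s: 15.82
eef_pos: [0.5825, -0.0644, 0.2026]
tcp_rot: [-0.0, 0.887, 0.462, -0.0]
contact_force: [-0.6, -0.6, -1.3]
gripper_width: 0.0586
```

>>> carry_out:
  steps:
    - {"slide": [0,0,0],"turn": [0,0,7]}
    - {"slide": [0,0,0],"turn": [0,0,7]}
    - {"slide": [0,0,0],"turn": [0,0,7]}
    - {"slide": [0,0,0],"turn": [0,0,7]}
    - {"slide": [0,0,0],"turn": [0,0,6]}
    - {"slide": [0,0,0],"turn": [0,0,0]}
    - {"slide": [0,0,0],"turn": [0,0,0]}

```text
time_s: 16.4
eef_pos: [0.5826, -0.065, 0.2027]
tcp_rot: [-0.0, 0.982, 0.187, -0.0]
contact_force: [-0.4, -0.4, 0.9]
gripper_width: 0.0586
```

```bash
python3 go.py .406 .228 .2 -69
```

```text
t 16.4 pos [ 0.5826 -0.065   0.2027] yawy -68.46 w 0.0586 F [-0.37 -0.41  0.9 ]
slide cm [ -5.674 -33.736   0.279] turn [-0.02  0.    0.54]
```

>>> carry_out:
  steps:
    - {"slide": [-0.6,-3.7,0],"turn": [0,0,0]}
    - {"slide": [-0.6,-3.7,0],"turn": [0,0,0]}
    - {"slide": [-0.6,-3.7,0],"turn": [0,0,0]}
    - {"slide": [-0.6,-3.7,0],"turn": [0,0,0]}
    - {"slide": [-0.6,-3.7,0],"turn": [0,0,0]}
    - {"slide": [-0.6,-3.7,0],"turn": [0,0,0]}
    - {"slide": [-0.6,-3.7,0],"turn": [0,0,0]}
    - {"slide": [-0.6,-3.7,0],"turn": [0,0,0]}
    - {"slide": [-0.6,-3.7,0],"turn": [0,0,0]}
    - {"slide": [-0.27,-0.44,4],"turn": [0,0,0.5]}
    - {"slide": [0,0,2],"turn": [0,0,0]}
    - {"slide": [0,0,0],"turn": [0,0,0]}
    - {"slide": [0,0,0],"turn": [0,0,0]}
    - {"slide": [0,0,0],"turn": [0,0,0]}

```text
time_s: 17.57
eef_pos: [0.4086, 0.2277, 0.1439]
tcp_rot: [-0.0, 0.984, 0.181, 0.001]
contact_force: [-0.2, -0.2, 0.5]
gripper_width: 0.0588
```

```bash
python3 go.py .406 .228 .087 -69;python3 snap.py 6
```

```text
t 17.57 pos [0.4086 0.2277 0.1439] yawy -69.19 w 0.0588 F [-0.25 -0.25  0.52]
slide cm [-0.245 -0.117  5.694] turn [-0.01 -0.1  -0.19]
```

View pics/scene6.png

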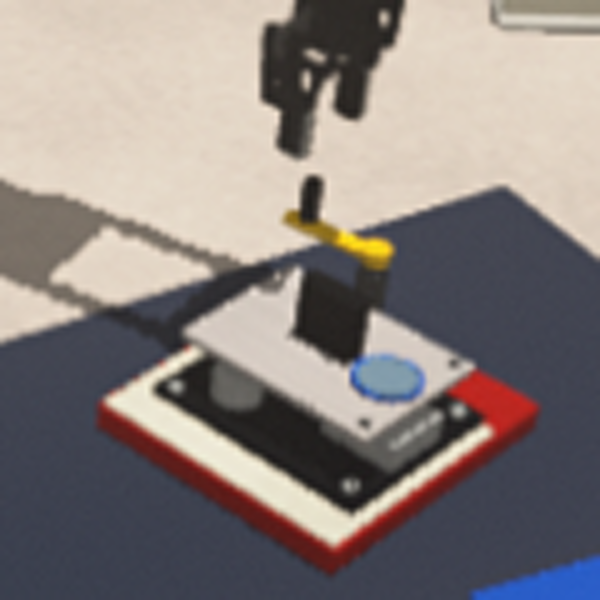

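>>> carry_out:
  steps:
    - {"slide": [-0.2,0,2],"turn": [0,0,0]}
    - {"slide": [0,0,2],"turn": [0,0,0]}
    - {"slide": [0,0,1.5],"turn": [0,0,0]}
    - {"slide": [0,0,0],"turn": [0,0,0]}
    - {"slide": [0,0,0],"turn": [0,0,0]}

```text
time_s: 18.08
eef_pos: [0.4065, 0.2263, 0.0882]
tcp_rot: [0.0, 0.984, 0.18, 0.0]
contact_force: [0.4, 0.1, 0.3]
gripper_width: 0.0586
```

>>> carry_out:
  steps:
    - {"slide": [0,0,0],"turn": [0,0,0]}
    - {"slide": [0,0,0],"turn": [0,0,0]}
    - {"slide": [0,0,0],"turn": [0,0,0]}
    - {"slide": [0,0,0],"turn": [0,0,0]}
    - {"slide": [0,0,0],"turn": [0,0,0]}
    - {"slide": [0,0,0],"turn": [0,0,0]}
  gripper: 190
  squeeze: 20

```text
time_s: 18.58
eef_pos: [0.4062, 0.2267, 0.088]
tcp_rot: [-0.0, 0.984, 0.18, 0.0]
contact_force: [-0.3, -0.4, -0.3]
gripper_width: 0.022
```

```bash
python3 s.py;python3 snap.py 7
```

```text
18.5833 [-0.26 -0.44 -0.33] [ 0.018  0.002 -0.015] [406.19 226.73  88.05] yaw -159.25 tilt [0.0006 0.0002] 0.022
```

View pics/scene7.png

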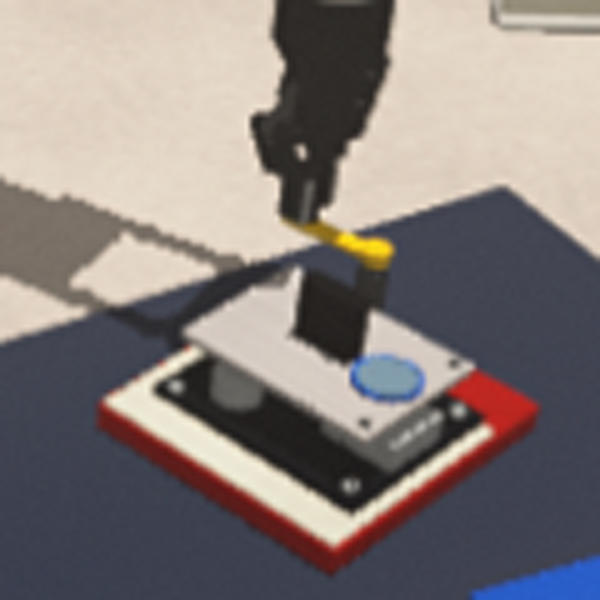

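>>> carry_out:
  steps:
    - {"slide": [0.02,0.48,0],"turn": [0,0,-5]}
    - {"slide": [0.02,0.48,0],"turn": [0,0,-5]}
    - {"slide": [0.02,0.48,0],"turn": [0,0,-5]}
    - {"slide": [0.02,0.48,0],"turn": [0,0,-5]}
    - {"slide": [0.02,0.48,0],"turn": [0,0,-5]}
    - {"slide": [0.02,0.48,0],"turn": [0,0,-5]}
    - {"slide": [0.02,0.48,0],"turn": [0,0,-5]}
    - {"slide": [0.02,0.48,0],"turn": [0,0,-5]}

```text
time_s: 19.35
eef_pos: [0.4305, 0.1982, 0.0877]
tcp_rot: [-0.0, 0.862, 0.507, -0.0]
contact_force: [-0.2, 1.3, -0.2]
gripper_width: 0.0215
```

```bash
python3 s.py;python3 snap.py 8
```

```text
19.35 [-0.15  1.27 -0.24] [0.223 0.072 0.033] [430.46 198.19  87.67] yaw -119.02 tilt [-0.0004  0.0006] 0.0215
```

View pics/scene8.png

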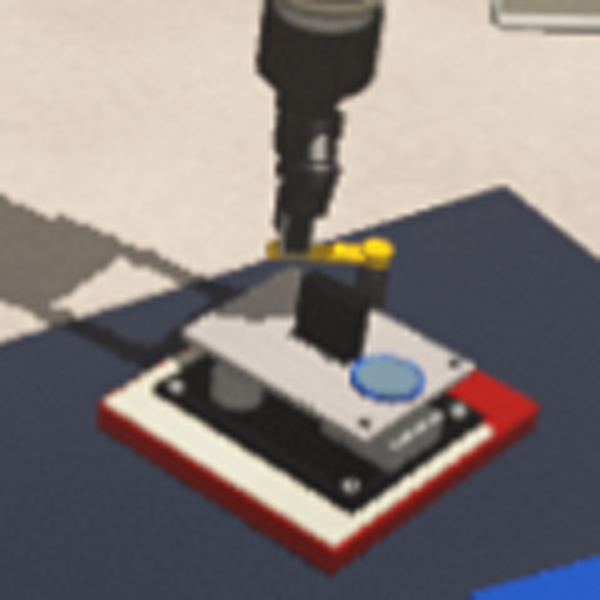

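>>> carry_out:
  steps:
    - {"slide": [0.02,0.48,0],"turn": [0,0,-5]}
    - {"slide": [0.02,0.48,0],"turn": [0,0,-5]}
    - {"slide": [0.02,0.48,0],"turn": [0,0,-5]}
    - {"slide": [0.02,0.48,0],"turn": [0,0,-5]}
    - {"slide": [0.02,0.48,0],"turn": [0,0,-5]}
    - {"slide": [0.02,0.48,0],"turn": [0,0,-5]}
    - {"slide": [0.02,0.48,0],"turn": [0,0,-5]}
    - {"slide": [0.02,0.48,0],"turn": [0,0,-5]}

```text
time_s: 20.12
eef_pos: [0.4668, 0.1915, 0.0872]
tcp_rot: [-0.0, 0.637, 0.771, -0.001]
contact_force: [-1.6, -1.7, 1.2]
gripper_width: 0.0215
```

```bash
python3 s.py;python3 snap.py 9
```

```text
20.1167 [-1.56 -1.69  1.21] [-0.196  0.19   0.059] [466.77 191.49  87.23] yaw -79.16 tilt [-0.0021 -0.0011] 0.0215
```

View pics/scene9.png

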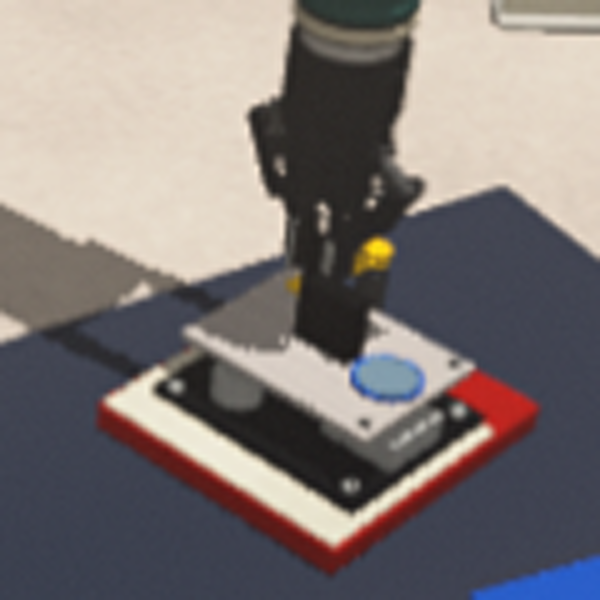

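>>> carry_out:
  steps:
    - {"slide": [0.02,0.35,0],"turn": [0,0,-4]}
    - {"slide": [0.02,0.35,0],"turn": [0,0,-2]}
    - {"slide": [0,0,0],"turn": [0,0,0]}
    - {"slide": [0,0,0],"turn": [0,0,0]}

```text
time_s: 20.55
eef_pos: [0.4742, 0.1939, 0.0876]
tcp_rot: [-0.0, 0.598, 0.801, -0.0]
contact_force: [-0.6, -0.3, 0.7]
gripper_width: 0.0216
```

```bash
python3 s.py
```

```text
20.55 [-0.58 -0.33  0.73] [-0.054  0.    -0.027] [474.18 193.93  87.57] yaw -73.47 tilt [-0.0001  0.0001] 0.0216
```

>>> carry_out:
  steps:
    - {"slide": [0,0.2,0],"turn": [0,0,0]}
    - {"slide": [0,0,0],"turn": [0,0,0]}
    - {"slide": [0,0,0],"turn": [0,0,0]}

```text
time_s: 20.8
eef_pos: [0.4761, 0.1943, 0.0875]
tcp_rot: [-0.0, 0.597, 0.802, -0.0]
contact_force: [-1.0, -0.7, -0.1]
gripper_width: 0.0221
```

```bash
python3 s.py
```

```text
20.8 [-1.04 -0.7  -0.14] [-0.102  0.147  0.037] [476.08 194.33  87.54] yaw -73.32 tilt [-0.0004 -0.0002] 0.0221
```

>>> carry_out:
  steps:
    - {"slide": [0,0.2,0],"turn": [0,0,0]}
    - {"slide": [0,0,0],"turn": [0,0,0]}
    - {"slide": [0,0,0],"turn": [0,0,0]}

```text
time_s: 21.05
eef_pos: [0.4783, 0.195, 0.0876]
tcp_rot: [0.0, 0.597, 0.802, 0.0]
contact_force: [-1.0, -1.3, -1.2]
gripper_width: 0.0216
```

```bash
python3 s.py
```

```text
21.05 [-0.96 -1.28 -1.16] [-0.094  0.082 -0.047] [478.33 195.01  87.65] yaw -73.28 tilt [0.0001 0.0001] 0.0216
```

>>> carry_out:
  steps:
    - {"slide": [0,0.15,0],"turn": [0,0,0]}
    - {"slide": [0,0,0],"turn": [0,0,0]}
    - {"slide": [0,0,0],"turn": [0,0,0]}

```text
time_s: 21.3
eef_pos: [0.4799, 0.1955, 0.0877]
tcp_rot: [0.0, 0.597, 0.802, 0.0]
contact_force: [-0.6, -1.5, -0.1]
gripper_width: 0.0214
```

```bash
python3 s.py
```

```text
21.3 [-0.6  -1.54 -0.12] [-0.113  0.099  0.047] [479.9  195.48  87.75] yaw -73.27 tilt [0.0003 0.0002] 0.0214
```

>>> carry_out:
  steps:
    - {"slide": [0,0.15,0],"turn": [0,0,0]}
    - {"slide": [0,0,0],"turn": [0,0,0]}
    - {"slide": [0,0,0],"turn": [0,0,0]}

```text
time_s: 21.55
eef_pos: [0.4813, 0.1959, 0.0878]
tcp_rot: [0.0, 0.597, 0.802, 0.0]
contact_force: [-0.9, -0.2, 0.0]
gripper_width: 0.022
```

```bash
python3 s.py
```

```text
21.55 [-0.91 -0.15  0.05] [-0.129  0.1   -0.058] [481.33 195.94  87.76] yaw -73.27 tilt [0.0003 0.0002] 0.022
```

>>> carry_out:
  steps:
    - {"slide": [0,0.15,0],"turn": [0,0,0]}
    - {"slide": [0,0,0],"turn": [0,0,0]}
    - {"slide": [0,0,0],"turn": [0,0,0]}

```text
time_s: 21.8
eef_pos: [0.4821, 0.1961, 0.0876]
tcp_rot: [-0.0, 0.597, 0.803, -0.0]
contact_force: [-3.0, -2.1, 2.4]
gripper_width: 0.022
```

```bash
python3 s.py
```

```text
21.8 [-2.96 -2.07  2.43] [-0.239  0.481  0.009] [482.08 196.12  87.61] yaw -73.26 tilt [-0.0011 -0.0004] 0.022
```

>>> carry_out:
  steps:
    - {"slide": [0,-0.3,0],"turn": [0,0,0]}
    - {"slide": [0,0,0],"turn": [0,0,0]}
    - {"slide": [0,0,0],"turn": [0,0,0]}
    - {"slide": [0,0,-2],"turn": [0,0,0]}
    - {"slide": [0,0,-4],"turn": [0,0,0]}
    - {"slide": [0,0,-4],"turn": [0,0,0]}
    - {"slide": [0,0,-3],"turn": [0,0,0]}
    - {"slide": [4,0,0],"turn": [0,0,0]}
    - {"slide": [4,0,0],"turn": [0,0,0]}
    - {"slide": [4,0,0],"turn": [0,0,0]}
    - {"slide": [4,0,0],"turn": [0,0,0]}
    - {"slide": [4,0,0],"turn": [0,0,0]}
    - {"slide": [0,0,0],"turn": [0,0,0]}
    - {"slide": [0,0,0],"turn": [0,0,0]}
    - {"slide": [0,0,0],"turn": [0,0,0]}

```text
time_s: 23.05
eef_pos: [0.4221, 0.3869, 0.2175]
tcp_rot: [0.0, 0.596, 0.803, -0.0]
contact_force: [-0.6, -0.5, -0.4]
gripper_width: 0.0216
```

```bash
python3 s.py;python3 snap.py 10
python3 - <<'E'
from station import *;import cv2
cv2.imwrite("pics/full.png",capture("scene")["color"][...,::-1])
E
```

```text
23.05 [-0.55 -0.45 -0.38] [-0.004  0.014 -0.013] [422.07 386.85 217.52] yaw -73.19 tilt [ 0.0003 -0.0006] 0.0216
```

View pics/scene10.png

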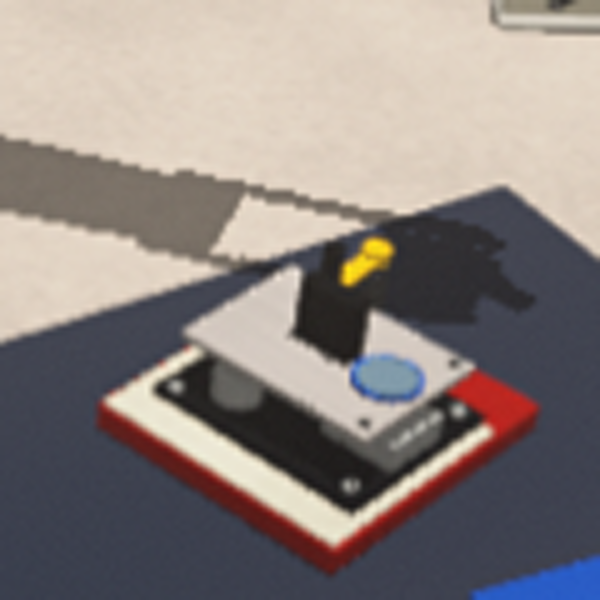

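View pics/top10.png

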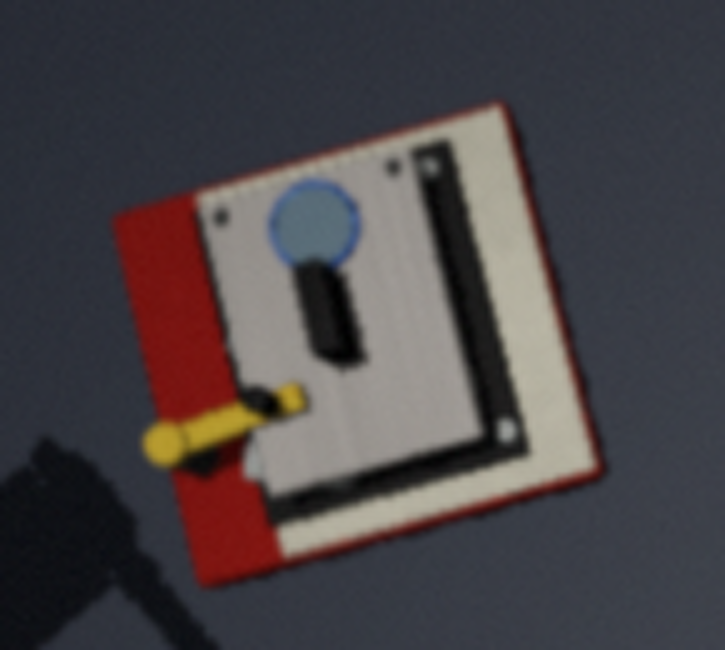

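View pics/full.png

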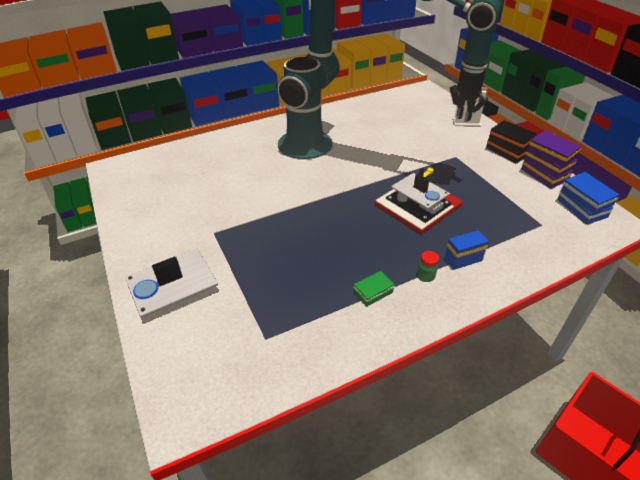

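Run:
```python
from h import *;import pickle
p=pickle.load(open("top10.pkl","rb"))
a=lambda u,v:(100+(u+.5)/5-.5,195+(v+.5)/5-.5)
F=[((75,55),a(197,193)),((75,-55),a(411,148)),((-75,-55),a(483,438)),((-75,55),a(268,499))]
for z in(72.3,76):
    r=lambda q:np.concatenate([(proj(p,W(q,np.array([*L,z])/1000))-uv).ravel() for L,uv in F])
    s=least_squares(r,[.52,.162,.26]);print(z,s.x[:2].round(4),np.degrees(s.x[2]).round(2),r(s.x).round(1).tolist())
from station import close_job
print(close_job())
```

```text
72.3 [0.5186 0.1652] 14.38 [0.8, 1.8, 0.2, -0.7, -0.4, -0.1, -0.5, -0.9]
76 [0.5181 0.1643] 14.39 [0.7, 1.7, 0.2, -0.8, -0.4, -0.1, -0.5, -0.8]
the job is handed in; nothing more can be done
None
```

The mirror plate is back on its red base and the yellow latch is swung over its rim. I handed the job in at about 23 s of the 72 s allowed; no verdict was reported.

- **Plate:** I picked up the 150 x 110 mm plate by its grip and lowered it in small steps onto the seats. It met firm contact at the predicted home height, with the TCP at 83.0 mm. The net push on the seats stayed at about 12 N, and small sideways nudges moved it only 0.1–0.3 mm, so the feet are held. I then let go.
- **Latch:** I caged the knob between the jaws and followed the arc until it met its stop, with about 4 N felt. Then I withdrew upwards and to the side.

**Last checks:**
- Both cameras show the plate level on its seats with the latch arm over its rim.
- In the last full picture the kit box, jar and card box look where they started, and nothing is touching the robot.
- The plate's position from the top camera matches the carrier within about 1 mm.

**Disagreements:**
- The last yaw fit from the top camera came out at 14.4°. The arm measured 15.2° when it let go of the seated plate. I put this down to rough corner picking, with pixel errors up to 1.8.
- Positions from the scene camera differed from the top camera and the arm by about 4–7 mm, so I relied on the top camera and the contact forces.
- My first two move calls were refused for a missing field. Nothing moved, and I repeated them correctly.

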